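Open the counter demo clamp

ROBOT

A 7-joint arm with a two-finger parallel gripper is mounted at the origin on the work surface. World frame = base frame: x ahead of the robot, y to its left, z up, the work surface at z = 0. Lengths are in m, angles in rad, forces in N, time in s.
With the tool pointing down it reaches from about 0.4 to 0.85 m from the base axis. Payload 6.9 kg.
Tool frame: the origin (TCP) lies between the finger pads; the fingertips stand 17 mm ahead of it and the grasp point (between the pads) lies 2 mm behind it; z points along the fingers, y is the line along which they close (so a half turn about z gives the same grasp; the last joint's range is limited). The gripper opens to 85 mm and grips with 20 to 120 N. Pads are 22 mm wide; open, the fingers measure 114 mm over their backs; the gripper's body (76 mm by 85 mm) begins 54 mm behind the grasp point. The pads swing forward as they close: fully open they stand 13 mm farther back than shut.
Start: joints at [-1.238, 0.507, -0.238, 1.5, 0.126, 1.149, -0.155], TCP at [0.141, 0.609, 0.248] pointing down, gripper open.
Joint ranges: [-3.08, 3.08], [-0.24, 2.05], [-1.43, 1.35], [0, 2.5], [-1.52, 4.66], [0.17, 1.96], [-2.89, 2.89]. Speed limits (rad/s): [2.39, 2.39, 3.14, 3.14, 3.14, 3.14, 3.14].

INTERFACE

Orientations are given as a rotation vector (axis times angle).
In Python, from cell import arm gives the robot as it stands. The module is installed in compiled form; this text tells all that it offers. Calls block until the motion is done:
- arm.move_to(position, orientation): joint-space move of the TCP to a pose.
- arm.line_to(position, orientation=None, v=0.15): straight line of the TCP; orientation=None keeps the orientation; v is the mean speed in m/s.
- arm.move_joints(angles): joint-space move.
- arm.gripper_to(opening, effort=None): finger opening in m; effort is the grip in N (None keeps the last); returns when the fingers have stopped.
- arm.wait(seconds).
- arm.ik(position, orientation): joint angles nearest the present ones, or None.
- arm.get_state(): the state.
- arm.grab_frame(name): name is "side" or "top" or "wrist"; returns the picture (420x560x3 uint8, red, green, blue); there is no depth.
- arm.camera_model(name): a dict with "vfov" (degrees; the focal length in pixels is half the picture's height over the tangent of half this angle, whatever the lens; pixels are square), "cx", "cy" (the principal point, pixels), "D" ([k1, k2, p1, p2, k3] as OpenCV has them; the pictures are not rectified), "rvec" (rotation vector, rad) and "tvec" (3), from world to camera coordinates, as OpenCV has them; the wrist camera has in their place "mount" (4x4, takes a point from camera to tool coordinates, whose origin is the TCP and whose axes are the flange's). Camera axes: x right, y down, z forward; pixel columns grow to the right and rows downward; lengths in m; the calibration is good to about 2 mm. A picture is of the moment at which its call begins: read the wrist's pose just before it. camera_model takes no time and is no camera call.
A pose or a line that the arm cannot do raises arm.MotionError and nothing moves.
- arm.finish_job(): hands the job in; it is judged then, once.
The state is a dict: "t": time; "joint_pos": joint angles; "joint_vel": joint speeds; "effort": joint torques, N m; "position": TCP position; "orientation": TCP orientation; "wrist_force": force on the tool from outside, world axes, zero at the start; "moment": the same for the moment, N m; "gripper_width": finger opening in m; "grasp_force": force on a finger pad.
Only numpy, scipy, OpenCV 4.12 (cv2) and the standard library are available. Lean on these libraries where they do the work, as an engineer would, in place of code of your own. Each camera call takes 0.05 s, during which the arm holds its last target. There are 200 camera calls.

TASK

Open up the demo bar clamp on the shop counter: press its orange ratchet release down with a fingertip and, keeping it pressed, push the sliding jaw back along the bar all the way to the blue end stop, then let go and move clear. Only press and push: do not pick anything up, and leave the wooden offcut and the other things on the counter where they are.

Things in the scene. Friction and masses are not known exactly. Their poses are not given: they have to be found in the camera images.
- clamp: Bar clamp's stand, fixed: plywood board 190 x 360 x 20 mm with a steel bar (12 mm wide, underside 64 mm above the counter) along its y. Origin: on the counter under the bar's middle; x across the bar, y along it, z up. Blue fixed head at the -y end (y = -152 mm), blue end stop at +y; both reach 105 mm above the counter. Jaws point to +x, the black pistol grip to -x. The jaw opens to +y.
- stop (a point): Centre of the blue end stop's face that the jaw block meets, at y = +130 mm of the stand, 75 mm above the counter. Fixed to the stand.
- jaw (a joint): Sliding jaw along the bar, m: grows as it opens (stand's +y); 0 = nearly closed, 0.150 = against the end stop. Takes 2 to 4 N once released. Ratchet of 12 mm pitch: unless the release is held down, it opens at most 12 mm, then locks. Stays where it is left, to within part of a notch. Its black block: 44 mm across the bar, 62 mm along it, top 105 mm above the counter.
- release (a joint): How far the orange release tab on the jaw is pressed straight down, m: 0 = up, 0.009 = fully down, where it stops. The ratchet is free from about 0.005. It springs up when let go (2 N at the start of the stroke, 4.3 N at its end); at rest it may stand up to 5 mm low, when the pawl sits on a tooth.
- tab (a point): Centre of the top face of the orange release tab on the sliding jaw: 40 mm across the bar (stand's x) by 36 mm along it (y); 118 mm above the counter when up, 109 mm when fully down. The blue thumb rest starts 3 mm beyond the tab's +y edge.
- rest (a point): Centre of the upright face of the blue thumb rest that looks to the stand's -y, over the tab: a fingertip that holds the tab down pushes the jaw by this face. The rest is a ridge 48 mm across the bar, 14 mm thick, from 105 to 140 mm above the counter; its face lies 21 mm to +y of the tab's centre. Moves with the jaw.
- offcut: Bystander: wooden offcut 40 x 36 x 70 mm high, loose on the board (its top is 90 mm above the counter) between the jaws' pads beside the bar. Origin: centre of its underside.
- jar: Bystander: jar with red lid, 60 mm across, 85 mm high, standing on the counter. Origin: centre of its underside.
- tape: Bystander: yellow tape measure case, 42 x 66 x 60 mm high, standing on the counter. Origin: centre of its underside.
- driver: Bystander: screwdriver lying on the counter on the robot's side of the stand. Its x axis runs along it, handle to -x.

How it is judged:
By the outcome, as a careful person would: the job done as asked, in the order asked, and still so for the second after the job is handed in, with the robot touching nothing.
It also fails if it takes over 32 s, if anything falls off the work surface, if the arm or the gripper's body presses on something with over 40 N, if the wrist force passes 120 N, or if a joint passes its speed limit or range.

## Working session

There is one attempt and no reset: what is moved stays moved. The work goes in short steps, each a Python script; the robot and the scene stay as the last script left them, time stands still between calls to the robot, and variables do not carry over. Pictures are saved under pics/ and viewed, at most 10 in all, crops included, and the job is handed in when it is done.

```bash
mkdir -p pics; python3 - <<'E'
from cell import arm
import cv2,numpy as np
for n in("top","side"):
    f=arm.grab_frame(n); cv2.imwrite(f"pics/{n}0.png",f[:,:,::-1]); m=arm.camera_model(n); print(n,m)
    R=cv2.Rodrigues(np.array(m["rvec"],float))[0]; print(-R.T@np.array(m["tvec"]))
s=arm.get_state(); print(s["t"],s["position"],s["orientation"],s["wrist_force"],s["gripper_width"])
E
```

```text
top {'vfov': 52.61392679528315, 'cx': 281.02736752327206, 'cy': 215.40423603159323, 'D': array([0.04192392, 0.        , 0.        , 0.        , 0.        ]), 'rvec': array([ 2.2163217 , -2.15485677,  0.14606443]), 'tvec': array([-0.00934332,  0.58685087,  0.70423973])}
[0.51333752 0.03069856 0.7589315 ]
side {'vfov': 48.36200986087961, 'cx': 280.4342804712623, 'cy': 219.63419198860967, 'D': array([-0.05156833,  0.        ,  0.        ,  0.        ,  0.        ]), 'rvec': array([ 0.57816113, -2.4457711 ,  1.48268658]), 'tvec': array([0.56859205, 0.22077597, 0.54115658])}
[0.34967207 0.59095319 0.43976489]
0.1 [0.14110175 0.60844074 0.24750488] [-3.56954470e-01 -3.12107566e+00  2.48052763e-03] [ 0.15802957 -0.44471715  0.24516839] 0.08551222218408677
```

View pics/top0.png

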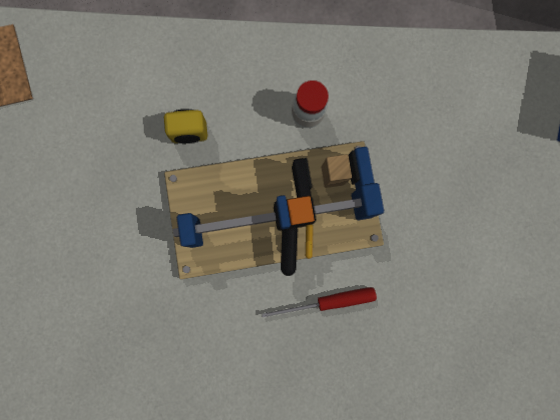

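View pics/side0.png

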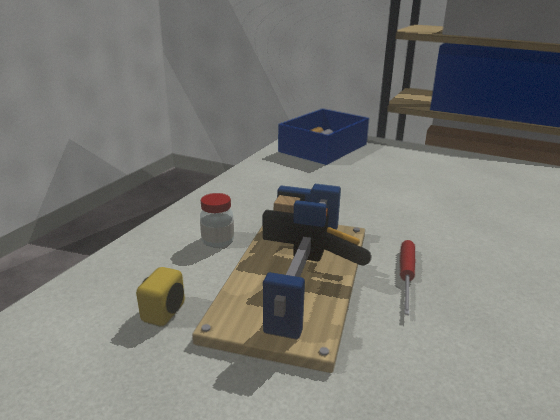

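The top view shows the orange tab at about (301,210), with the rest ridge to its left at (283,212). The end stop is at (190,230) and the head at (369,200), so the stand's +y points left in the image, which is roughly world +y. The side view agrees.

```bash
cat > h.py <<'E'
from cell import arm
import cv2,numpy as np
def cam(n):
    m=arm.camera_model(n); f=210/np.tan(np.radians(m["vfov"]/2))
    K=np.array([[f,0,m["cx"]],[0,f,m["cy"]],[0,0,1.]]); return m,K,cv2.Rodrigues(np.array(m["rvec"],float))[0]
def ray(n,uv,z):
    m,K,R=cam(n); p=cv2.undistortPoints(np.array([[uv]],float),K,m["D"])[0,0]
    c=-R.T@m["tvec"]; d=R.T@np.array([p[0],p[1],1]); return c+d*(z-c[2])/d[2]
def proj(n,P):
    m,K,R=cam(n); return cv2.projectPoints(np.array(P,float).reshape(-1,3),m["rvec"],m["tvec"],K,m["D"])[0][:,0]
E
python3 - <<'E'
from h import *
im=cv2.imread("pics/top0.png"); hsv=cv2.cvtColor(im,cv2.COLOR_BGR2HSV)
def blobs(lo,hi,amin):
    n,l,s,c=cv2.connectedComponentsWithStats(cv2.inRange(hsv,lo,hi))
    for i in range(1,n):
        if s[i,4]>amin and s[i,0]>150 and s[i,0]<400 and 130<s[i,1]<280:
            cn=cv2.findContours((l==i).astype(np.uint8),0,2)[0][0]
            r=cv2.minAreaRect(cn); print(s[i],c[i].round(1),"\n box",cv2.boxPoints(r).round(1).tolist())
            yield r,c[i]
print("orange")
for r,c in blobs((5,180,150),(18,255,255),150):
    P=[ray("top",p,.116) for p in cv2.boxPoints(r)]; print(ray("top",c,.116).round(4),[np.linalg.norm(P[i]-P[i-1]).round(4) for i in range(4)], np.round(P,4).tolist())
print("blue")
for r,c in blobs((100,120,40),(125,255,255),60):
    for z in(.105,.14):
        P=[ray("top",p,z) for p in cv2.boxPoints(r)]; print(z,ray("top",c,z).round(4),np.round(P,3)[:,:2].tolist())
# board corners
cv2.imwrite("pics/crop.png",cv2.resize(im[135:285,155:395],None,fx=3.3,fy=3.3,interpolation=cv2.INTER_CUBIC))
E
```

```text
orange
[290 198  23  22 197] [301.4 209.1] 
 box [[289.0, 200.3000030517578], [308.79998779296875, 197.3000030517578], [312.20001220703125, 219.0], [292.29998779296875, 222.0]]
[ 0.5887 -0.0208  0.116 ] [np.float64(0.0337), np.float64(0.0308), np.float64(0.0337), np.float64(0.0307)] [[0.6017, -0.0016, 0.116], [0.6073, -0.0319, 0.116], [0.5741, -0.0376, 0.116], [0.5685, -0.0075, 0.116]]
blue
[ 355  147   29   72 1073] [367.9 184.6] 
 box [[354.70001220703125, 147.60000610351562], [378.1000061035156, 145.8000030517578], [383.5, 216.39999389648438], [360.0, 218.1999969482422]]
0.105 [ 0.6318 -0.1254  0.105 ] [[0.69, -0.104], [0.694, -0.141], [0.582, -0.15], [0.579, -0.113]]
0.14 [ 0.6255 -0.117   0.14  ] [[0.681, -0.097], [0.685, -0.132], [0.579, -0.14], [0.575, -0.106]]
[277 196  14  33 313] [283.1 212. ] 
 box [[275.6000061035156, 196.60000610351562], [285.20001220703125, 195.0], [290.5, 227.1999969482422], [281.0, 228.8000030517578]]
0.105 [0.5846 0.0066 0.105 ] [[0.608, 0.019], [0.611, 0.004], [0.561, -0.006], [0.558, 0.009]]
0.14 [0.5808 0.0079 0.14  ] [[0.603, 0.019], [0.606, 0.005], [0.559, -0.004], [0.556, 0.01]]
[177 213  26  34 607] [188.5 230.4] 
 box [[175.8000030517578, 215.10000610351562], [196.5, 211.39999389648438], [202.60000610351562, 244.60000610351562], [181.8000030517578, 248.39999389648438]]
0.105 [0.552  0.1504 0.105 ] [[0.575, 0.171], [0.582, 0.14], [0.531, 0.128], [0.524, 0.159]]
0.14 [0.55  0.144 0.14 ] [[0.572, 0.163], [0.578, 0.134], [0.53, 0.123], [0.524, 0.152]]
```

View pics/crop.png

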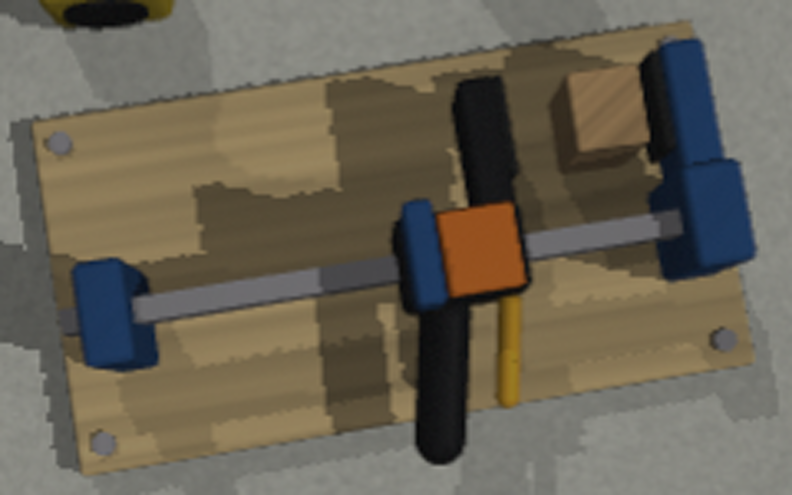

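The enlarged top view gives the board corners in crop pixels as (35,120), (690,22), (752,362) and (82,473). The tab is at (482,250), and nothing stands between the jaw and the stop. Next I'll fix the stand frame from the board and check it against the tab, rest and stop.

```bash
python3 - <<'E'
from h import *
C=[ray("top",(155+u/3.3-.35,135+v/3.3-.35),.02) for u,v in((35,120),(690,22),(752,362),(82,473))]
print(np.round(C,4)[:,:2].tolist(),[np.linalg.norm(C[i]-C[i-1]).round(3) for i in range(4)])
o=np.mean(C,0)[:2]; y=((C[0]+C[3])-(C[1]+C[2]))[:2]; y/=np.linalg.norm(y); x=np.array([y[1],-y[0]])
print("origin",o,"y",y,"ang",np.degrees(np.arctan2(-y[0],y[1])))
B=[ray("top",(155+u/3.3-.35,135+v/3.3-.35),.08)[:2] for u,v in((140,310),(660,225))]; b=B[0]-B[1]; print("bar ang",np.degrees(np.arctan2(-b[0],b[1])),[((p-o)@x).round(4) for p in B])
for n,p in(("tab",ray("top",(301.4,209.1),.116)),("rest",ray("top",(283.1,212),.14))): print(n,(p[:2]-o)@x,(p[:2]-o)@y)
for P in([*(o+.130*y),.105],[*(o+.130*y-.024*x),.105],[*(o+.130*y+.024*x),.105]): print(proj("top",P),proj("side",P))
# rest top centre seen from the side at candidate: compare with blue patch near (310,212)
print(proj("side",ray("top",(283.1,212),.14)))
E
```

```text
[[0.6596, 0.2109], [0.7253, -0.1375], [0.5423, -0.1719], [0.4755, 0.1771]] [np.float64(0.187), np.float64(0.355), np.float64(0.186), np.float64(0.355)]
origin [0.60067801 0.01965524] y [-0.18665168  0.98242616] ang 10.757444210088051
bar ang 11.03294306768749 [np.float64(-0.0204), np.float64(-0.0192)]
tab -0.019289040223928057 -0.03761368019390502
rest -0.02170075201080887 -0.007922096298470842
[[191.26194838 214.58059179]] [[270.7525866  270.17468181]]
[[193.47988305 230.00256338]] [[288.9567862  273.19454821]]
[[189.04865088 199.26007774]] [[252.88283842 267.20213616]]
[[311.20437544 202.78398721]]
```

The board measures 187 x 355 mm, against 190 x 360 given. The bar, tab and rest all lie at x≈-20 mm from the board's centre, the tab-to-rest spacing is 30 mm (28 expected), and the side projection (311,203) lands on the rest. The frame is consistent, so I'll move above the tab and press.

```bash
cat >> h.py <<'E'
from scipy.spatial.transform import Rotation as Rn
a=np.radians(10.9); Y=np.array([-np.sin(a),np.cos(a)]); X=np.array([np.cos(a),np.sin(a)])
O=np.array([.60068,.01966])-.020*X   # bar middle
def P(y,tipz,x=0): return [*(O+y*Y+x*X),tipz+.017]
def ori(s): 
    ty=s*np.array([*X,0]); tz=np.array([0,0,-1.]); return Rn.from_matrix(np.c_[np.cross(ty,tz),ty,tz]).as_rotvec()
def st():
    s=arm.get_state(); p=np.array(s["position"]); print(round(s["t"],2),"y %.4f x %.4f"%((p[:2]-O)@Y,(p[:2]-O)@X),"tip %.4f"%(p[2]-.017),"F",np.round([s["wrist_force"][:2]@X,s["wrist_force"][:2]@Y,s["wrist_force"][2]],1)); return s
E
python3 - <<'E'
from h import *
q0=np.array(arm.get_state()["joint_pos"]); best=None
for s in(1,-1):
    q=arm.ik(P(-.031,.17),ori(s)); print(s,None if q is None else np.round(q,2))
    if q is not None and (best is None or np.abs(q-q0).max()<best[0]): best=(np.abs(q-q0).max(),s,q)
s=best[1]; open("s.txt","w").write(str(s))
arm.gripper_to(0.0,20)
arm.move_joints(best[2]); st()
arm.line_to(P(-.031,.128),v=.1); st()
for n in("side","wrist"): cv2.imwrite(f"pics/{n}1.png",arm.grab_frame(n)[:,:,::-1])
b=np.hstack([cv2.imread("pics/side1.png")[120:400,150:450],cv2.imread("pics/wrist1.png")[70:350,80:480]]); cv2.imwrite("pics/b1.png",b)
print(arm.get_state()["gripper_width"])
E
```

```text
1 [-0.21  0.52  0.3   1.7  -0.18  0.96  0.35]
-1 [-0.63  0.77  1.15  1.7  -0.75  1.19 -2.23]
3.58 y -0.0297 x 0.0004 tip 0.1700 F [-0.4  0.6 -0.1]
4.15 y -0.0309 x 0.0002 tip 0.1281 F [ 0.6 -0.3  0.7]
0.0002278277262088076
```

View pics/b1.png

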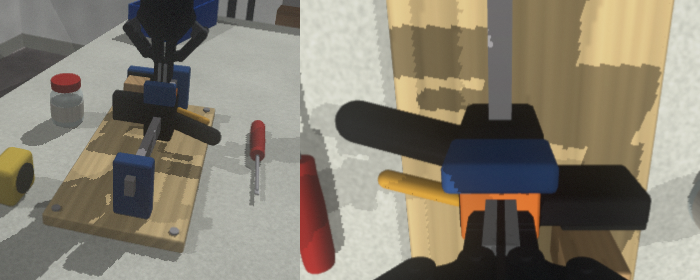

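The side view (left) and wrist view (right) show the closed fingertips centred over the orange tab at crop (500,210), with a gap to the blue rest. Now I'll press.

```bash
python3 - <<'E'
from h import *
for z in(.119,.115,.112,.1105,.1095):
    arm.line_to(P(-.031,z),v=.03); s=st()
    if s["wrist_force"][2]>12: break
E
```

```text
4.7 y -0.0310 x -0.0001 tip 0.1188 F [0.2 0.2 1. ]
4.98 y -0.0309 x -0.0001 tip 0.1148 F [-0.1  0.5 -0.4]
5.23 y -0.0311 x 0.0003 tip 0.1122 F [-0.  -1.   2.9]
5.48 y -0.0311 x 0.0003 tip 0.1107 F [0.7 0.7 3.7]
5.73 y -0.0311 x 0.0003 tip 0.1096 F [0.5 0.  3.8]
```

```bash
python3 - <<'E'
from h import *
y=-.031
arm.line_to(P(-.022,.1095),v=.03); st()
for y in(.02,.06,.085): arm.line_to(P(y,.1095),v=.05); st()
while y<.125:
    y+=.003; arm.line_to(P(y,.1095),v=.03); s=st()
    if s["wrist_force"][:2]@Y<-15: break
cv2.imwrite("pics/t2.png",arm.grab_frame("side")[100:,100:500,::-1])
E
```

```text
6.18 y -0.0209 x 0.0002 tip 0.1095 F [2.3 0.6 4.2]
7.17 y 0.0210 x -0.0002 tip 0.1094 F [0.3 2.3 3.5]
8.12 y 0.0610 x -0.0002 tip 0.1094 F [-1.9  2.   3.7]
8.78 y 0.0864 x 0.0004 tip 0.1096 F [0.7 1.9 4. ]
9.03 y 0.0880 x 0.0003 tip 0.1096 F [1.6 0.1 3.8]
9.28 y 0.0909 x 0.0003 tip 0.1096 F [ 3.3 -0.7  3.7]
9.53 y 0.0942 x 0.0001 tip 0.1095 F [ 1.5 -0.2  3.7]
9.78 y 0.0975 x -0.0000 tip 0.1095 F [1.7 0.5 3. ]
10.03 y 0.1005 x -0.0001 tip 0.1094 F [ 1.1 -0.4  3.3]
10.28 y 0.1015 x -0.0002 tip 0.1095 F [-0.1 -5.6  3.6]
10.53 y 0.1016 x -0.0002 tip 0.1095 F [  1.  -11.9   3.6]
10.78 y 0.1017 x -0.0002 tip 0.1096 F [  0.5 -20.3   3.5]
```

View pics/t2.png

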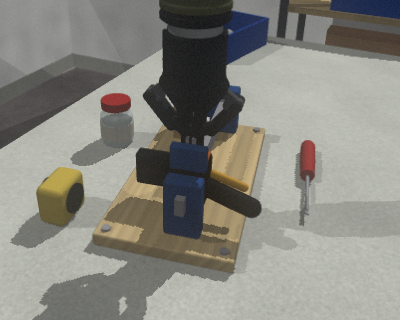

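The jaw block sits against the end stop, with the rest at crop (190,155) right behind the stop. Position stays at 0.1016 while the force climbs to 20 N. I'll ease off the side load, then lift.

```bash
python3 - <<'E'
from h import *
arm.line_to(P(.1025,.1095),v=.03); st()
arm.line_to(P(.1015,.124),v=.05); st()
arm.line_to(P(.09,.20),v=.12); st()
arm.line_to(P(-.08,.26),v=.2); arm.wait(.3); st()
f=arm.grab_frame("top"); g=arm.grab_frame("side"); cv2.imwrite("pics/t3.png",np.hstack([f[100:380,120:420],g[120:400,150:450]])[:,:,::-1])
E
```

```text
11.19 y 0.1015 x -0.0002 tip 0.1095 F [ 0.9 -5.6  3.9]
11.63 y 0.1015 x -0.0005 tip 0.1240 F [-0.8 -3.7  3.2]
12.43 y 0.0907 x -0.0005 tip 0.1992 F [ 0.   0.8 -0.6]
13.78 y -0.0792 x 0.0001 tip 0.2598 F [ 0.3 -0.  -0.6]
```

View pics/t3.png

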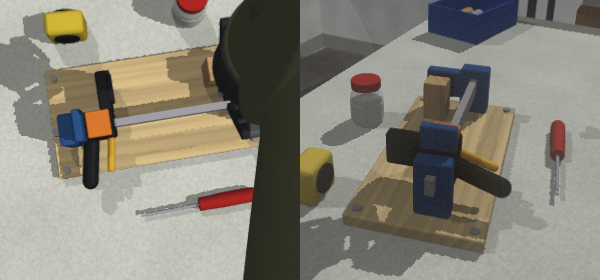

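Top view: the jaw, with its tab at (98,124), sits directly against the stop at (70,128). The offcut, jar, tape and driver are undisturbed, and the arm is clear.

```bash
python3 -c "
from cell import arm
print(arm.finish_job())"
```

```text
the job is handed in; nothing more can be done
None
```

The jaw was pushed fully back against the blue end stop with the release held down, then let go; the arm is clear, the other items look undisturbed, and the job was handed in at about 14 s of the 32 s limit.

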